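# Pedal caddy: bin the spoiled lemon

## Task

Throw the spoiled lemon into the food-waste caddy: press the caddy's pedal right down until it bears firmly on its stop, keep it there for about a second, going slowly and never ramming it, and let go (the raised lid stays up). Then drop the yellow lemon inside and push the lid shut again; the lime and the mandarin stay on the chopping board.

Things in the scene. Friction and masses are not known exactly. Their poses are not given: they have to be found in the camera images.
- caddy: White open-topped food-waste caddy, green lid, grey foot plate, fixed. Origin: centre of the bin's underside. x points from the pedal side (front) to the hinge side (back), z up. Bin 140 (x) by 180 (y) by 150 mm high, walls 4 mm, inner floor 5 mm up; foot plate 8 mm thick, 150 mm wide, out to x = -205 mm. Carries the pedal's stop: a rubber-tipped screw under the pedal, height set anew every time.
- caddy_mouth (a point): Centre of the bin's open mouth, 150 mm above the caddy's underside; its axes are the caddy's. The opening is 132 (x) by 172 mm (y).
- pedal: Dark steel pedal plate in front of the bin, 120 mm long (x), 80 wide, 6 thick. Origin: on its hinge, 78 mm in front of the caddy's centre, 66 mm above the worktop; axes as the caddy's when up (level). It runs from the hinge to its x = -120 mm; that end sinks when pressed. Spring and lid push back with about 4 to 8 N at the pad on the way: that is not yet the stop. Over 35 N on it is ramming.
- pedal_pad (a point): Centre of the top of the pedal's black ribbed rubber pad (45 by 76 mm), where to press; 92 mm before the hinge, 71 mm above the worktop when up; moves with the pedal. The bin's front wall stands 100 mm behind it, the lid overhangs that by 16 mm. The hard stop comes after 23 to 39 mm of sinking, not reported: felt as a steep rise of force; 4 to 12 N more than the spring's there is firm.
- lid (a joint): Opening angle of the lid (rad): 0 shut, 1.75 at most. Hinge along the caddy's y at x = 76, z = 152 mm in its frame. With the pedal on its stop the lid stands at 1.1 to 1.7 rad; its stiff hinge keeps it up when the pedal is let go. It falls shut by itself only from under about 0.7 rad. 1 to 2 N on its outer (rear) face push it shut.
- lid_edge (a point): Middle of the lid's free edge, 162 mm from the hinge; moves with the lid. The lid is a green plate 208 mm wide; its outer face lies 4.5 mm (a raised panel in its middle 7 mm, looks only) outside the hinge plane. Axes as the caddy's when shut: z is the outward normal.
- lemon: Yellow lemon, loose, 71 (own x) by 53 (own y) by 51 mm high, 60 to 120 g; lies on the board. Origin: centre of its underside as it lies.
- lime: Green lime, loose, 57 by 46 by 45 mm, on the board; to be left there. Origin: centre of its underside.
- mandarin: Orange mandarin, loose, 61 by 60 by 50 mm, on the board; to be left there. Origin: centre of its underside.
- board: Yellow chopping board, fixed, 200 (own x) by 280 (own y) by 11 mm thick. Origin: centre of its underside. The three fruits lie on it, swapped about, at least 120 mm apart.
Things that resemble listed ones, but are neither listed nor needed, are in the scene too. What is shaped like the lemon but turquoise is not meant.

How it is judged (in metres and radians):
On the way, in this order (a step that is already met when the one before it is completed fails the run):
1. the pedal bears on its stop with more than 3 N for 0.5 s, the lid lifted above 0.9 rad (contact force between pedal and caddy above 3 N and value of joint lid above 0.9 rad), for 0.5 s.
2. the pedal is let go and the lid still stands open above 0.9 rad (contact force between each of the arm, the fingers and pedal below 0.1 N and contact force between pedal and caddy below 0.1 N and angle between pedal's own z axis and vertical below 0.05 rad and value of joint lid above 0.9 rad), for 0.1 s.
3. the lemon lies in the caddy, let go, with the lid still open (x of lemon in the frame of caddy between -0.066 and 0.066 m and y of lemon in the frame of caddy between -0.086 and 0.086 m and z of lemon in the frame of caddy below 0.09 m and contact force between the fingers and lemon below 0.1 N and value of joint lid above 0.6 rad), for 0.1 s.
At the end, for the whole second after the job is handed in: The lemon rests inside the caddy (within its walls, origin under 90 mm above the worktop), the lid is shut (under 0.06 rad) and still, the pedal is back up (within 0.05 rad of level), and lime and mandarin are on the chopping board (x of lemon in the frame of caddy between -0.066 and 0.066 m and y of lemon in the frame of caddy between -0.086 and 0.086 m and z of lemon in the frame of caddy below 0.09 m and value of joint lid below 0.06 rad and velocity of joint lid below 0.05 rad/s and angle between pedal's own z axis and vertical below 0.05 rad and linear speed of lemon below 0.05 m/s and x of lime in the frame of board between -0.1 and 0.1 m and y of lime in the frame of board between -0.14 and 0.14 m and height (world z) of each of lime, mandarin below 0.07 m and x of mandarin in the frame of board between -0.1 and 0.1 m and y of mandarin in the frame of board between -0.14 and 0.14 m); the robot touches nothing.
It fails at once if the pedal is rammed: more than 35 N on it from the robot (contact force between any of the arm, the fingers and pedal above 35 N).
It also fails if it takes over 72 s, if anything falls off the work surface, if the arm or the gripper's body presses on something with over 40 N, if the wrist force passes 120 N, or if a joint passes its speed limit or range.

## Robot

A 6-joint arm with a two-finger parallel gripper is mounted at the origin on a cart in front of the work surface, level with it; the furniture and walls round the work are solid. World frame = base frame: x ahead of the robot, y to its left, z up, the work surface at z = 0. Lengths are in mm, angles in degrees, forces in N, time in s.
With the tool pointing down it reaches from about 350 to 850 mm from the base axis. Payload 8.1 kg.
Tool frame: the origin (TCP) lies midway between the tips of the shut fingers; the grasp point (between the pads) lies 19 mm behind it; z points along the fingers, y is the line along which they close (so a half turn about z gives the same grasp; the last joint's range is limited). The gripper opens to 85 mm and grips with 20 to 120 N. Pads are 22 mm wide; open, the fingers measure 114 mm over their backs; the gripper's body (76 mm by 85 mm) begins 54 mm behind the grasp point. The pads swing forward as they close: fully open they stand 13 mm farther back than shut.
Start: joints at [-76.398, 7.471, 85.268, -0, 87.261, -4.893], TCP at [190.354, -569.008, 206.592] pointing down, gripper open.
Joint ranges: [-169.43, 169.43], [-51.17, 129.36], [1.28, 143.12], [-76.62, 256.62], [0, 156.53], [-152.29, 152.29]. Speed limits (degrees/s): [136.94, 136.94, 159.86, 180, 180, 180].

## Interface

Orientations are given as [roll, pitch, yaw] about the fixed x, y, z axes, in that order (R = Rz(yaw) Ry(pitch) Rx(roll)).
In Python, from bench import sense, snapshot, camera_params, hand_in, masks_of, pinpoint gives the robot as it stands.
- The arm moves only by the tool step_arm, never from a script. Its argument "targets" is a list of rows, each an object with "angular": the turn, a rotation vector about the tool's x, y, z scaled (see below), a list of three; "dp": the shift along the tool's x, y, z scaled (see below), a list of three; "fingers": the closure, from 0 (fully open) to 1 (shut). A call has exactly 8 rows; each row is the pose to reach, as a shift and turn from the pose commanded when the call began, along the tool's axes at that moment, turning the shorter way round; what a row does not reach only later rows make up. The controller multiplies each number of a shift by 0.2 m and each number of a turn by 180 degrees. A row lasts 1/8 s, in which the tool goes at most 62.5 mm and 10.7 degrees, less where a joint would pass 70% of its speed; a pose out of reach is approached as far as the arm can. A call with a number of a shift or a turn outside -1 to 1 is refused whole. A call with a gripper value outside its range is refused whole. The fingers move at their own pace and stop on an object; "newtons" is the grip in N (left out, the last holds). Time passes only in rows, so rows that repeat a pose let the fingers close, or fill a call up. It gives the time, the measured TCP pose, the force, the opening and the grip force at its end, in the units of the state.
- sense(): the state, without advancing time (a new reading comes with each control period).
- snapshot(name): name is "side" or "top" or "wrist"; returns the picture (420x560x3 uint8, blue, green, red); there is no depth.
- camera_params(name): a dict with "vfov" (degrees; the focal length in pixels is half the picture's height over the tangent of half this angle, whatever the lens; pixels are square), "cx", "cy" (the principal point, pixels), "R" (3x3) and "t" (3): a world point X has camera coordinates R X + t. Camera axes: x right, y down, z forward; pixel columns grow to the right and rows downward; lengths in mm; the calibration is good to about 2 mm. A picture is of the moment at which its call begins: read the wrist's pose just before it. camera_params takes no time and is no camera call; for the wrist camera it gives the pose at the moment of the call.
- hand_in(): hands the job in; it is judged then, once.
Trained networks look in the newest picture that a camera, given by its name, has taken for a name from the list of things; names that differ only in an ending like _2 or _b are one class to them, and where a whole thing is asked for, a point or a joint stands for the part that bears it (a point fixed in the world has none). Each returns a list of dicts, best first, with "conf" (0 to 1); they miss things now and then, are a little off and sometimes report something else, mostly with a low value. They report only what shows in the picture. A call takes as long as a camera call. They do not tell look-alikes from the thing itself.
- masks_of(camera, label): "pixels" (420x560 bool, what is visible of it) and "at" ([column, row] in pixels, amid what is visible of it).
- pinpoint(camera, label): "at" ([column, row] in pixels: a listed point, or the origin of a listed thing).
The state is a dict: "time": time; "joint_pos": joint angles; "qd": joint speeds; "joint_efforts": joint torques, N m; "tool_pos": TCP position; "tcp_rot": TCP orientation; "ft_force": force on the tool from outside, world axes, zero at the start; "wrist_torque": the same for the moment, N m; "finger_gap": finger opening in mm; "grip_force": force on a finger pad.
Only numpy, scipy, OpenCV 4.12 (cv2) and the standard library are available. Lean on these libraries where they do the work, as an engineer would, in place of code of your own. Each camera call takes 0.05 s, during which the arm holds its last target. There are 200 camera calls.

## Working session

There is one attempt and no reset: what is moved stays moved. The work goes in short steps, Python scripts to look and compute and a tool call to move; the robot and the scene stay as the last step left them, time stands still between calls to the robot, and variables do not carry over. Pictures are saved under pics/ and viewed, at most 10 in all, crops included, and the job is handed in when it is done.

Besides the shell and the picture viewer there is one more tool, called after ">>>" as name(argument=value, ...) on one line, values as JSON. step_arm: Moves the arm, as the interface text tells. Its arguments: {"type":"object","properties":{"targets":{"type":"array","items":{"type":"object","properties":{"angular":{"type":"array","items":{"type":"number","minimum":-1,"maximum":1}},"dp":{"type":"array","items":{"type":"number","minimum":-1,"maximum":1}},"fingers":{"type":"number"}}}},"newtons":{"type":"number"}},"required":["targets"]}

```bash
mkdir -p pics; cat > h.py <<'E'
import numpy as np, cv2
from bench import *
from scipy.spatial.transform import Rotation as Ro
def ray(cam,px,z):
    p=camera_params(cam); f=210/np.tan(np.radians(p['vfov']/2)); R=np.array(p['R']);t=np.array(p['t'])
    d=R.T@np.array([(px[0]-p['cx'])/f,(px[1]-p['cy'])/f,1]); c=-R.T@t
    return c+d*(z-c[2])/d[2]
def proj(cam,X):
    p=camera_params(cam); f=210/np.tan(np.radians(p['vfov']/2))
    c=np.array(p['R'])@np.array(X)+np.array(p['t']); return [p['cx']+f*c[0]/c[2],p['cy']+f*c[1]/c[2]]
def shift(X,yaw=None):
    s=sense(); R=Ro.from_euler('xyz',s['tcp_rot'],degrees=True).as_matrix()
    return R.T@(np.array(X)-s['tool_pos'])/200
E
python3 - <<'E'
from h import *
ims=[]
for c in('top','side'):
    ims.append(snapshot(c)); 
    p=camera_params(c); print(c,-np.array(p['R']).T@np.array(p['t']),p['vfov'])
    for n,z in(('lemon',11),('lime',11),('mandarin',11),('caddy_mouth',150),('pedal',66),('pedal_pad',71),('caddy',0),('lid_edge',152),('board',0)):
        for r in pinpoint(c,n)[:3]: print(c,n,np.round(r['at']),round(r['conf'],2),np.round(ray(c,r['at'],z)))
    cv2.imwrite(f'pics/{c}.png',ims[-1])
print(sense())
E
```

```text
top [ 455.00892023 -102.78021523 1062.60844226] 55.2317452343014
top lemon [360. 212.] 0.91 [ 577. -308.   11.]
top lemon [282. 257.] 0.88 [ 458. -105.   11.]
top lime [400. 249.] 0.64 [ 481. -411.   11.]
top lime [259. 182.] 0.22 [655. -43.  11.]
top mandarin [335. 248.] 0.66 [ 482. -242.   11.]
top pedal [228. 195.] 0.78 [612.  31.  66.]
top pedal [335. 251.] 0.73 [ 474. -235.   66.]
top pedal_pad [261. 184.] 0.62 [638. -51.  71.]
top lid_edge [225. 189.] 0.92 [611.  27. 152.]
top board [366. 232.] 0.82 [ 524. -326.    0.]
side [279.93506837 778.7275272  780.53168621] 45.99228641416009
side lemon [320. 253.] 0.64 [456. -96.  11.]
side lemon [297. 192.] 0.53 [ 581. -328.   11.]
side lime [333. 182.] 0.51 [ 497. -411.   11.]
side mandarin [323. 217.] 0.75 [ 484. -238.   11.]
side caddy_mouth [238. 220.] 0.75 [615.  14. 150.]
side caddy_mouth [238. 251.] 0.66 [578. 108. 150.]
side caddy [243. 306.] 0.93 [571. 109.   0.]
side lid_edge [240. 221.] 0.74 [609.  19. 152.]
side board [314. 197.] 0.66 [ 533. -335.    0.]
{'time': 1.0, 'joint_pos': array([-7.63986175e+01,  7.47219579e+00,  8.52660521e+01, -9.74255112e-05,
        8.72622539e+01, -4.89203491e+00]), 'qd': array([ 0.07729016, -0.03282326,  0.12116064,  0.07132984, -0.06760051,
        0.04267253]), 'joint_efforts': array([ 6.20216688e-04, -5.69328833e+01, -5.00872529e+01,  2.68213364e-05,
        1.43832858e-03,  1.07288951e-06]), 'tool_pos': array([ 190.35050547, -569.01548659,  206.59825227]), 'tcp_rot': array([-1.79999492e+02,  5.41695190e-05,  1.84934221e+01]), 'ft_force': array([-0.0737001 ,  0.60193707, -0.09928657]), 'wrist_torque': array([0.02782289, 0.07771455, 0.03139073]), 'grip_force': 0.0, 'finger_gap': 85.08334665675092}
```

View pics/top.png

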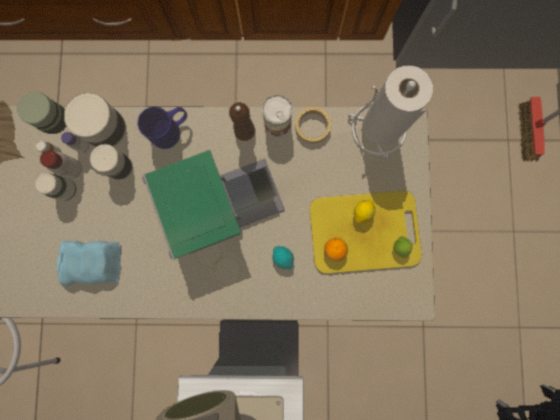

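View pics/side.png

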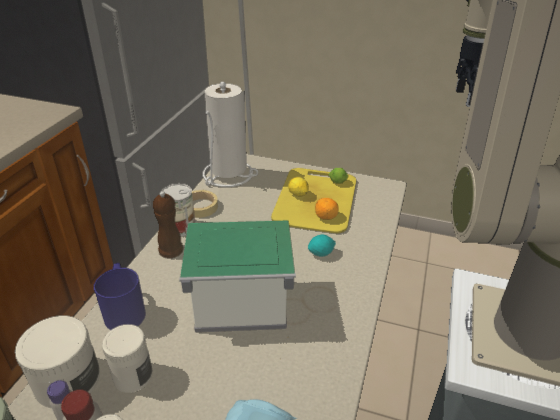

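The top view shows these candidates: the yellow lemon at (364,211), a turquoise look-alike at (283,258), the mandarin at (336,249) and the lime at (403,246). I choose the yellow one. The caddy lid is centred at (191,204), with its pedal to the right at about (260,185).

```bash
python3 - <<'E'
from h import *
im=snapshot('top')
cv2.imwrite('pics/c1.png',cv2.resize(im[130:290,130:430],None,fx=2.6,fy=2.6,interpolation=cv2.INTER_CUBIC))
hsv=cv2.cvtColor(im,cv2.COLOR_BGR2HSV)
def big(m):
    n,l,s,c=cv2.connectedComponentsWithStats(m.astype(np.uint8)); k=1+np.argmax(s[1:,4]); return l==k
g=cv2.inRange(hsv,(55,80,30),(88,255,255))>0; g[:, 260:]=0; g=big(g)
r=cv2.minAreaRect(np.argwhere(g)[:,::-1].astype(np.float32)); b=cv2.boxPoints(r)
P=np.array([ray('top',q,156) for q in b]); print(g.sum(),b.round(1).tolist(),P.round(),P.mean(0),[np.linalg.norm(P[i]-P[i-1]).round() for i in range(4)],
 [np.degrees(np.arctan2(*(P[i]-P[i-1])[1::-1])).round(1) for i in range(4)])
for n in('lemon','pedal_pad','pedal'):
  for q in masks_of('top',n)[:2]:
    r=cv2.minAreaRect(np.argwhere(q['pixels'])[:,::-1].astype(np.float32)); z={'lemon':36,'pedal_pad':71,'pedal':69}[n]
    b=cv2.boxPoints(r);P=np.array([ray('top',u,z) for u in b])
    print(n,q['conf'],np.round(q['at']),ray('top',q['at'],z).round(),P.mean(0).round(),[np.linalg.norm(P[i]-P[i-1]).round() for i in range(4)],
 [np.degrees(np.arctan2(*(P[i]-P[i-1])[1::-1])).round(1) for i in range(4)])
y=cv2.inRange(hsv[200:225,350:380],(24,150,0),(35,255,255)); print(hsv[205:222:4,352:380:3,0],hsv[205:222:4,352:380:3,2])
E
```

```text
6103 [[143.0, 174.5], [208.89999389648438, 149.5], [240.39999389648438, 232.5], [174.5, 257.5]] [[644. 217. 156.]
 [704.  66. 156.]
 [512. -10. 156.]
 [455. 138. 156.]] [578.57204793 102.80351583 156.        ] [np.float64(206.0), np.float64(162.0), np.float64(207.0), np.float64(158.0)] [np.float64(22.8), np.float64(-68.4), np.float64(-158.3), np.float64(111.2)]
lemon 0.73 [282. 260.] [ 450. -103.   36.] [ 459. -106.   36.] [np.float64(58.0), np.float64(54.0), np.float64(58.0), np.float64(53.0)] [np.float64(0.5), np.float64(-89.6), np.float64(-179.9), np.float64(90.4)]
lemon 0.69 [364. 211.] [ 576. -314.   36.] [ 576. -314.   36.] [np.float64(59.0), np.float64(57.0), np.float64(59.0), np.float64(57.0)] [np.float64(10.4), np.float64(-78.3), np.float64(-170.0), np.float64(101.6)]
pedal 0.95 [252. 186.] [633. -27.  69.] [629. -23.  69.] [np.float64(79.0), np.float64(118.0), np.float64(79.0), np.float64(117.0)] [np.float64(21.1), np.float64(-69.1), np.float64(-159.6), np.float64(110.7)]
pedal 0.25 [334. 248.] [ 480. -234.   69.] [ 478. -236.   69.] [np.float64(54.0), np.float64(57.0), np.float64(54.0), np.float64(56.0)] [np.float64(-0.4), np.float64(-89.7), np.float64(179.2), np.float64(90.4)]
[[24 24 25 25 25 24 24 24 24 23]
 [24 25 25 25 25 25 25 25 24 24]
 [24 24 24 25 25 25 26 26 23 23]
 [24 24 24 24 24 25 26 24 23 23]
 [24 23 25 24 24 23 23 23 23 23]] [[186 180 189 211 224 216 201 157 176 136]
 [183 165 194 214 218 212 194 159 172 179]
 [175 148 194 200 202 193 170 133 172 177]
 [171 144 164 173 172 164 132 134 175 172]
 [160 121 144 132 113 109 114 139 172 176]]
```

View pics/c1.png

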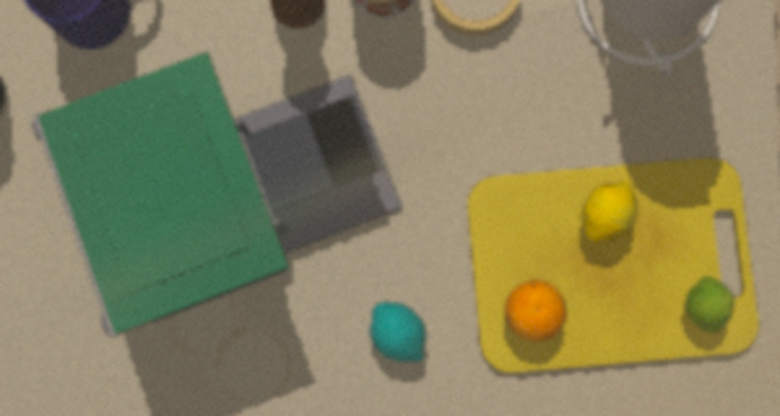

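The close crop confirms the yellow lemon on the board. Its long axis runs at about -34° in the world frame, and the turquoise one lies off the board. The caddy is at about (577,107) with a yaw of about 111°, and the pad is at about (638,-52). Both the pedal centre and the pinpoint result agree with this. I move above the pad.

>>> step_arm(targets=[{"dp": [0.1, -0.06, 0], "angular": [0, 0, 0], "fingers": 1}, {"dp": [0.22, -0.13, 0], "angular": [0, 0, 0], "fingers": 1}, {"dp": [0.35, -0.21, 0], "angular": [0, 0, 0], "fingers": 1}, {"dp": [0.48, -0.28, 0], "angular": [0, 0, 0], "fingers": 1}, {"dp": [0.61, -0.36, 0], "angular": [0, 0, 0], "fingers": 1}, {"dp": [0.74, -0.44, 0], "angular": [0, 0, 0], "fingers": 1}, {"dp": [0.87, -0.51, 0], "angular": [0, 0, 0], "fingers": 1}, {"dp": [1.0, -0.59, 0], "angular": [0, 0, 0], "fingers": 1}])

```text
time: 2.2
tool_pos: [343.6, -391.9, 206.7]
tcp_rot: [180.0, -0.0, 18.5]
ft_force: [-0.0, -1.3, -0.4]
finger_gap: 0.1
grip_force: 0.0
```

>>> step_arm(targets=[{"dp": [0.12, -0.07, 0], "angular": [0, 0, 0], "fingers": 1}, {"dp": [0.25, -0.15, 0], "angular": [0, 0, 0], "fingers": 1}, {"dp": [0.38, -0.22, 0], "angular": [0, 0, 0], "fingers": 1}, {"dp": [0.5, -0.3, 0], "angular": [0, 0, 0], "fingers": 1}, {"dp": [0.62, -0.37, 0], "angular": [0, 0, 0], "fingers": 1}, {"dp": [0.75, -0.44, 0], "angular": [0, 0, 0], "fingers": 1}, {"dp": [0.88, -0.52, 0], "angular": [0, 0, 0], "fingers": 1}, {"dp": [1.0, -0.59, 0], "angular": [0, 0, 0], "fingers": 1}])

```text
time: 3.2
tool_pos: [495.4, -216.2, 206.6]
tcp_rot: [-180.0, -0.0, 18.5]
ft_force: [-0.4, 0.3, 0.7]
finger_gap: 0.7
grip_force: 0.0
```

>>> step_arm(targets=[{"dp": [0.12, -0.07, 0], "angular": [0, 0, 0], "fingers": 1}, {"dp": [0.25, -0.14, 0], "angular": [0, 0, 0], "fingers": 1}, {"dp": [0.38, -0.21, 0], "angular": [0, 0, 0], "fingers": 1}, {"dp": [0.5, -0.28, 0], "angular": [0, 0, 0], "fingers": 1}, {"dp": [0.62, -0.35, 0], "angular": [0, 0, 0], "fingers": 1}, {"dp": [0.75, -0.42, 0], "angular": [0, 0, 0], "fingers": 1}, {"dp": [0.88, -0.49, 0], "angular": [0, 0, 0], "fingers": 1}, {"dp": [0.94, -0.56, 0], "angular": [0, 0, 0], "fingers": 1}])

```text
time: 4.2
tool_pos: [637.8, -50.4, 206.4]
tcp_rot: [-180.0, 0.0, 18.6]
ft_force: [0.1, 0.5, -0.1]
finger_gap: 0.1
grip_force: 0.0
```

```bash
python3 - <<'E'
from h import *
s=sense();print(s['time'],s['tool_pos'],s['tcp_rot'],s['joint_pos'],s['ft_force'],s['finger_gap'])
im=snapshot('wrist');cv2.imwrite('pics/w1.png',im)
for n,z in(('pedal_pad',71),('pedal',66)):
  for r in pinpoint('wrist',n)[:2]: print(n,r['conf'],r['at'],ray('wrist',r['at'],z).round(1))
print('proj tcp',proj('wrist',[638,-52,71]))
print(shift([638,-52,80]))
E
```

```text
4.2 [637.83308992 -50.40279435 206.38620172] [-1.79974116e+02  1.25829818e-02  1.85635708e+01] [-9.11851069e+00  1.36349751e+01  7.83687430e+01  1.70855433e-02
  8.80194494e+01  6.23173274e+01] [ 0.09184417  0.54710109 -0.12052737] 0.07360615939166662
pedal_pad 0.59 [281.2, 189.4] [639.8 -50.8  71. ]
pedal 0.82 [187.4, 196.1] [602.1  34.1  66. ]
proj tcp [np.float64(280.5145082487873), np.float64(190.71391866016694)]
[0.00316991 0.00425321 0.63255569]
```

View pics/w1.png

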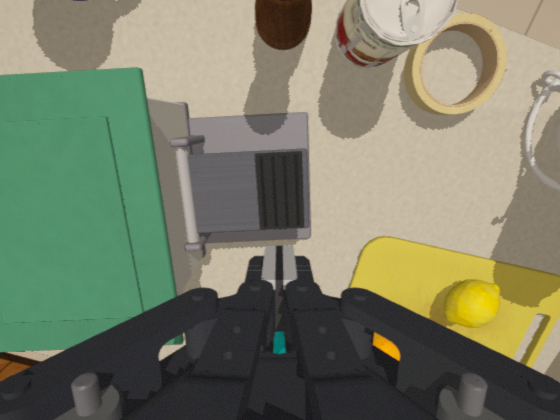

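The wrist view shows the pad at (281,190), matching the estimate. I go down.

>>> step_arm(targets=[{"dp": [0, 0, 0.06], "angular": [0, 0, 0], "fingers": 1}, {"dp": [0, 0, 0.14], "angular": [0, 0, 0], "fingers": 1}, {"dp": [0, 0, 0.23], "angular": [0, 0, 0], "fingers": 1}, {"dp": [0, 0, 0.32], "angular": [0, 0, 0], "fingers": 1}, {"dp": [0, 0, 0.41], "angular": [0, 0, 0], "fingers": 1}, {"dp": [0, 0, 0.5], "angular": [0, 0, 0], "fingers": 1}, {"dp": [0, 0, 0.57], "angular": [0, 0, 0], "fingers": 1}, {"dp": [0, 0, 0.62], "angular": [0, 0, 0], "fingers": 1}])

```text
time: 5.35
tool_pos: [637.4, -52.4, 81.5]
tcp_rot: [-180.0, 0.0, 18.5]
ft_force: [0.2, 0.7, 0.6]
finger_gap: 0.0
grip_force: 0.0
```

>>> step_arm(targets=[{"dp": [0, 0, 0.02], "angular": [0, 0, 0], "fingers": 1}, {"dp": [0, 0, 0.035], "angular": [0, 0, 0], "fingers": 1}, {"dp": [0, 0, 0.05], "angular": [0, 0, 0], "fingers": 1}, {"dp": [0, 0, 0.065], "angular": [0, 0, 0], "fingers": 1}, {"dp": [0, 0, 0.08], "angular": [0, 0, 0], "fingers": 1}, {"dp": [0, 0, 0.095], "angular": [0, 0, 0], "fingers": 1}, {"dp": [0, 0, 0.11], "angular": [0, 0, 0], "fingers": 1}, {"dp": [0, 0, 0.12], "angular": [0, 0, 0], "fingers": 1}])

```text
time: 6.35
tool_pos: [637.5, -52.4, 58.3]
tcp_rot: [-180.0, 0.0, 18.5]
ft_force: [-0.2, 0.4, 0.0]
finger_gap: 0.3
grip_force: 0.0
```

```bash
python3 -c "
from h import *
s=sense();print(s['time'],s['tool_pos'],s['ft_force'])"
```

```text
6.35 [637.47336877 -52.42162921  58.29167047] [-0.17528272  0.43158342  0.03497526]
```

```bash
python3 - <<'E'
from h import *
a=snapshot('wrist'); b=snapshot('side')
b=cv2.resize(b[150:330,150:390],None,fx=1.75*1.3,fy=1.75*1.3); a=cv2.resize(a,(400,300)); 
cv2.imwrite('pics/w2.png',cv2.hconcat([a,cv2.resize(b,(400,300))]))
for c in('side','wrist'):
  for r in pinpoint(c,'pedal_pad')[:2]: print(c,r['conf'],r['at'])
print(proj('side',[637,-52,58]),proj('side',[637,-52,71]),proj('wrist',sense()['tool_pos']))
s=sense();print(s['tool_pos'],s['ft_force'],s['wrist_torque'])
E
```

```text
wrist 0.82 [280.3, 252.6]
[np.float64(241.28350875167968), np.float64(232.9662232729087)] [np.float64(241.09360847934826), np.float64(228.57380649644716)] [np.float64(279.983160812314), np.float64(242.0897453926247)]
[637.61990026 -52.44775243  58.63264249] [-0.09546416  0.24545855 -0.3831295 ] [ 0.00588524 -0.02504603  0.01490404]
```

View pics/w2.png

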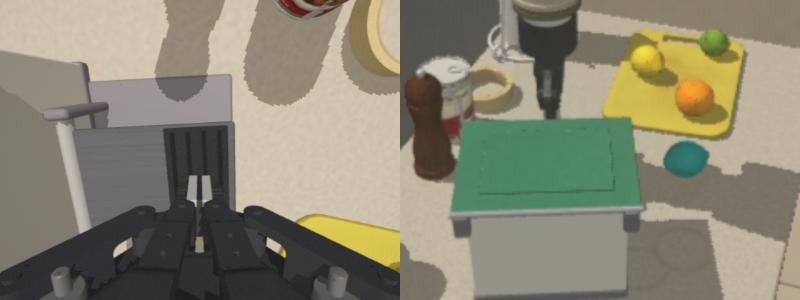

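```bash
python3 - <<'E'
from h import *
c=np.array([577,107,0]);a=np.radians(111);u=np.array([np.cos(a),np.sin(a),0]);v=np.array([-np.sin(a),np.cos(a),0])
s=sense();print(s['tool_pos'],s['tcp_rot'],s['ft_force'])
for n,x,y,z in(('front far',-198,-40,69),('pad inner far',-147.5,-38,71),('hinge brk',-78,-40,66),('plate fr far',-205,-75,8)):
  for dz in(0,-10,-20): print(n,dz,np.round(proj('wrist',c+u*x+v*y+[0,0,z+dz])))
E
```

```text
[637.61990026 -52.44775243  58.63264249] [ 1.79998532e+02 -3.15670210e-04  1.84980107e+01] [-0.09546416  0.24545855 -0.3831295 ]
front far 0 [331. 172.]
front far -10 [328. 169.]
front far -20 [326. 166.]
pad inner far 0 [230. 181.]
pad inner far -10 [233. 177.]
pad inner far -20 [236. 174.]
hinge brk 0 [ 97. 181.]
hinge brk -10 [107. 178.]
hinge brk -20 [116. 175.]
plate fr far 0 [327. 104.]
plate fr far -10 [325. 105.]
plate fr far -20 [323. 105.]
```

>>> step_arm(targets=[{"dp": [0, 0, 0.005], "angular": [0, 0, 0], "fingers": 1}, {"dp": [0, 0, 0.01], "angular": [0, 0, 0], "fingers": 1}, {"dp": [0, 0, 0.015], "angular": [0, 0, 0], "fingers": 1}, {"dp": [0, 0, 0.02], "angular": [0, 0, 0], "fingers": 1}, {"dp": [0, 0, 0.025], "angular": [0, 0, 0], "fingers": 1}, {"dp": [0, 0, 0.03], "angular": [0, 0, 0], "fingers": 1}, {"dp": [0, 0, 0.03], "angular": [0, 0, 0], "fingers": 1}, {"dp": [0, 0, 0.03], "angular": [0, 0, 0], "fingers": 1}])

```text
time: 7.55
tool_pos: [637.6, -52.4, 52.6]
tcp_rot: [180.0, -0.0, 18.5]
ft_force: [0.2, -0.1, -0.0]
finger_gap: 0.3
grip_force: 0.0
```

```bash
python3 -c "
from h import *
s=sense();print(s['time'],s['tool_pos'],s['ft_force'],s['joint_efforts'])
b=snapshot('side');cv2.imwrite('pics/s3.png',cv2.resize(b[150:330,150:390],(720,540)))
a=snapshot('wrist');d=cv2.imread('pics/w2.png')[:,:400];cv2.imwrite('pics/w3.png',cv2.hconcat([cv2.resize(a,(400,300)),d]))
s=sense();print(s['time'],s['tool_pos'],s['ft_force'])
"
```

```text
7.55 [637.61947202 -52.4467117   52.63277371] [ 0.15047081 -0.08422306 -0.00878778] [-2.86191134e-04 -6.45568943e+01 -4.64321494e+01  8.08781215e-05
  3.10969197e-03 -9.71028271e-05]
7.65 [637.66308482 -52.48873149  52.68304594] [ 0.07664782 -1.01673013 -0.1064273 ]
```

View pics/w3.png

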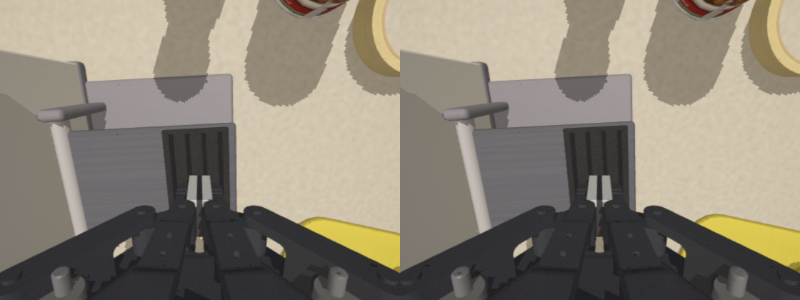

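```bash
python3 - <<'E'
from h import *
c=np.array([577,107,0]);a=np.radians(111);u=np.array([np.cos(a),np.sin(a),0]);v=np.array([-np.sin(a),np.cos(a),0])
p=camera_params('wrist');print('cam',-np.array(p['R']).T@np.array(p['t']),np.array(p['R'])[2])
for n,x,y,z in(('lid far',-86,-104,156),('lid mid',-86,0,156),('bin far top',-70,-90,150),('binfar bot',-70,-90,8),('front far',-198,-40,69),('pad in far',-147.5,-38,71),('pad near out',-192.5,38,71)):
  print(n,np.round(proj('wrist',c+u*x+v*y+[0,0,z])))
print(proj('side',c+u*-86+v*104+[0,0,156]),proj('side',c+u*-86-v*104+[0,0,156]))
E
```

```text
cam [699.92236153 -31.11235495 220.79109183] [-0.25077903 -0.0831088  -0.96447022]
lid far [-247.  -93.]
lid mid [-51. 402.]
bin far top [-244.   16.]
binfar bot [114.  88.]
front far [333. 174.]
pad in far [228. 183.]
pad near out [323. 318.]
[np.float64(288.72388240881685), np.float64(220.31190274938749)] [np.float64(188.16533170784774), np.float64(222.4722260013014)]
```

View pics/s3.png

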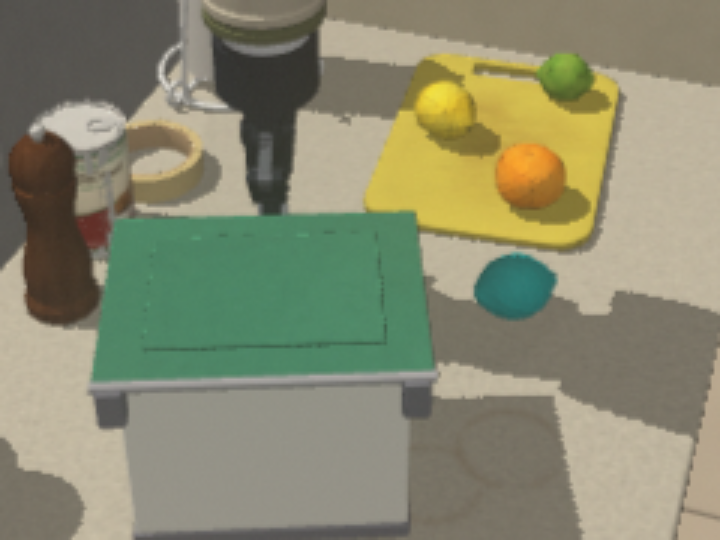

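```bash
python3 - <<'E'
from h import *
p=camera_params('wrist');R=np.array(p['R']);C=-R.T@np.array(p['t']);f=210/np.tan(np.radians(p['vfov']/2))
s=sense();C0=C+np.array([637.83,-50.40,206.386])-s['tool_pos']
Rz=Ro.from_euler('z',.065,degrees=True).as_matrix();R0=R@Rz.T
a=cv2.cvtColor(cv2.imread('pics/w1.png'),6);b=cv2.cvtColor(snapshot('wrist'),6)
cv2.imwrite('pics/w4.png',b)
def sub(im,q): 
    return cv2.cornerSubPix(im,np.float32([[q]]),(4,4),(-1,-1),(3,50,.01)).ravel()
for n,q0,q1 in(('pad in far',(257,152),(228,182)),('pad out far',(302,152),(318,178)),('pedal front far',(308,149),(327,172)),('foot far front',(307,113),(324,104)),('foot far bin',(189,117),(123,114))):
    q0,q1=sub(a,q0),sub(b,q1)
    A=[];B=[]
    for q,RR,CC in((q0,R0,C0),(q1,R,C)):
        d=RR.T@np.array([(q[0]-p['cx'])/f,(q[1]-p['cy'])/f,1]);d/=np.linalg.norm(d);M=np.eye(3)-np.outer(d,d);A.append(M);B.append(M@CC)
    X=np.linalg.lstsq(np.vstack(A),np.hstack(B),rcond=None)[0];print(n,q0.round(1),q1.round(1),X.round(1))
for z in(40,52,60,71,80,90): print(z,np.round(proj('wrist',[637.6,-52.4,z])))
E
```

```text
pad in far [255.5 151.3] [225.5 183.3] [669.2 -17.4  89.5]
pad out far [299.4 149. ] [318.7 177.3] [683.9 -53.5  91.2]
pedal front far [308.5 150.3] [326.5 170.6] [681.2 -69.4  19.6]
foot far front [306.7 111.7] [322.2 102.6] [721.  -55.5  -8.4]
foot far bin [188.6 116.6] [121.7 112.6] [672.5  69.7   1.6]
40 [280. 234.]
52 [280. 242.]
60 [280. 247.]
71 [280. 255.]
80 [280. 263.]
90 [280. 272.]
```

```bash
python3 - <<'E'
from h import *
a=cv2.imread('pics/w1.png');b=cv2.imread('pics/w4.png')
print(cv2.absdiff(a,b)[225:300:5,262:300:3].max(2))
r=lambda i:cv2.resize(i[140:300,170:350],(390*1,347),interpolation=cv2.INTER_CUBIC)
cv2.imwrite('pics/z.png',cv2.hconcat([r(a),r(b)]))
E
```

```text
[[ 10  11   2   7  11  16   8   2   3   6   8   9  13]
 [ 43  51  41  35  37  34  41  42  49  52  42  33  84]
 [ 52  57  40  35  38  39  32  39  52  47  37  38  74]
 [ 59  75  62  67  72  83  79  76  94  90  76  82  98]
 [ 93  60  44  43  36  57  58  46  49  82  68 141 142]
 [156  10  18  15  17   6   2  18  16  16  17 132 142]
 [121  16  17  16  17   9   6  16  17  18  17  85 110]
 [ 16  19  17  18  17  10   0  13  17  17  16  14   6]
 [ 14  17  17  18  17   6   8  16  16  19  18  17   9]
 [ 12  18  15  19  15   7   4  16  19  18  18  17   6]
 [ 14  18  15  18  17   2   1  14  17  15  18  16   2]
 [ 10  12  21  18  19   9  10  18  17  20  29   3   5]
 [  9   7   5   6  19   9  11  48   7   4  12   3  11]
 [  5   8   8   3   5   8  17   7   7   5   5   8  10]
 [  4   6   9   8   6   7  17   6  10   8   7   5   6]]
```

View pics/z.png

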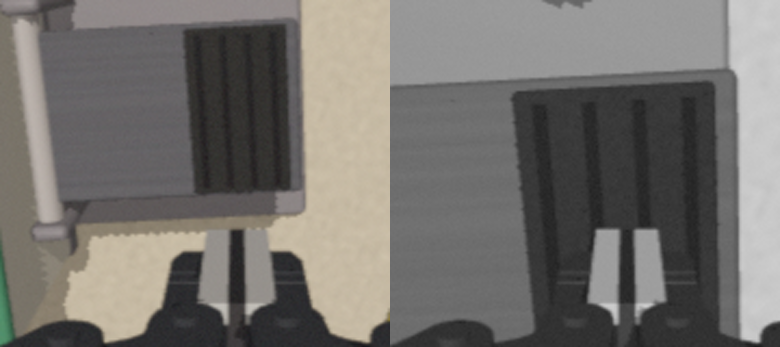

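```bash
python3 - <<'E'
from h import *
from scipy.optimize import least_squares
p=camera_params('wrist');R=np.array(p['R']);C=-R.T@np.array(p['t']);f=210/np.tan(np.radians(p['vfov']/2))
s=sense();C0=C+np.array([637.83,-50.40,206.386])-s['tool_pos']
R0=R@Ro.from_euler('z',.065,degrees=True).as_matrix().T
obs=[(0,-22.5,-38,254.9,153.8),(0,22.5,-38,303.4,151.5),(0,22.5,38,304.8,227.7),(0,-22.5,38,260,229),(1,-22.5,-38,227.2,182.5),(1,22.5,-38,319.5,177.8)]
def P(k,X):
    c=((R0,R)[k])@(X-(C0,C)[k]);return np.array([p['cx']+f*c[0]/c[2],p['cy']+f*c[1]/c[2]])
def fun(q,ks):
    x,y,z,w,t=q;a=np.radians(w);u=np.array([np.cos(a),np.sin(a),0]);v=np.array([-u[1],u[0],0]);o=[]
    for k,X,Y,a,b in obs:
        if k in ks:o+=list(P(k,np.array([x,y,z])-u*X+v*Y+[0,0,-X*t])-[a,b])
    return o
for ks in((0,),(1,),(0,1)):
    r=least_squares(fun,[638,-52,71,111,0] ,args=(ks,)) if ks!=(1,) else least_squares(lambda q:fun([*q,0],ks),[638,-52,71,111],args=())
    print(ks,r.x.round(2),np.round(r.fun,1))
E
```

```text
(0,) [ 6.3795e+02 -5.1610e+01  7.1440e+01  1.1108e+02 -3.0000e-02] [ 0.5 -0.3 -0.5 -0.  -0.1  0.1  0.2  0.2]
(1,) [637.58 -51.01  68.38 111.43] [-0.  0.  0.  0.]
(0, 1) [ 6.3775e+02 -5.1230e+01  6.9650e+01  1.1160e+02 -3.0000e-02] [-0.2 -0.2 -1.5 -0.3 -0.3 -0.6  0.2 -0.1  0.1  0.2  0.8  0.4]
```

>>> step_arm(targets=[{"dp": [0, 0, 0.003], "angular": [0, 0, 0], "fingers": 1}, {"dp": [0, 0, 0.006], "angular": [0, 0, 0], "fingers": 1}, {"dp": [0, 0, 0.009], "angular": [0, 0, 0], "fingers": 1}, {"dp": [0, 0, 0.012], "angular": [0, 0, 0], "fingers": 1}, {"dp": [0, 0, 0.015], "angular": [0, 0, 0], "fingers": 1}, {"dp": [0, 0, 0.018], "angular": [0, 0, 0], "fingers": 1}, {"dp": [0, 0, 0.02], "angular": [0, 0, 0], "fingers": 1}, {"dp": [0, 0, 0.02], "angular": [0, 0, 0], "fingers": 1}])

```text
time: 8.7
tool_pos: [637.6, -52.5, 48.6]
tcp_rot: [-180.0, 0.0, 18.5]
ft_force: [0.4, -0.6, 0.5]
finger_gap: -0.0
grip_force: 0.0
```

```bash
python3 - <<'E'
from h import *
b=snapshot('wrist');cv2.imwrite('pics/w5.png',b)
s=sense();print(s['time'],s['tool_pos'],s['ft_force'])
b=snapshot('wrist')
s=sense();print(s['ft_force'],s['wrist_torque'],s['joint_efforts'])
for X in((-192.5,38,71),(-192.5,-38,71)):
    c=np.array([577,107,0]);a=np.radians(111.4);u=np.array([np.cos(a),np.sin(a),0]);v=np.array([-u[1],u[0],0]);print(np.round(proj('wrist',c+u*X[0]+v*X[1]+[0,0,X[2]])))
E
```

```text
8.75 [637.5874535  -52.47219472  48.59437605] [0.07981129 0.52352878 0.04788441]
[-9.43990397e-04  9.51428967e-01 -2.65297508e-01] [ 0.01153315  0.00042249 -0.02661779] [-1.00197235e-04 -6.46695542e+01 -4.63243210e+01 -1.17715904e-04
  1.86124897e-03 -3.36124242e-05]
[325. 320.]
[323. 177.]
```

>>> step_arm(targets=[{"dp": [0, 0, 0.003], "angular": [0, 0, 0], "fingers": 1}, {"dp": [0, 0, 0.006], "angular": [0, 0, 0], "fingers": 1}, {"dp": [0, 0, 0.009], "angular": [0, 0, 0], "fingers": 1}, {"dp": [0, 0, 0.012], "angular": [0, 0, 0], "fingers": 1}, {"dp": [0, 0, 0.015], "angular": [0, 0, 0], "fingers": 1}, {"dp": [0, 0, 0.018], "angular": [0, 0, 0], "fingers": 1}, {"dp": [0, 0, 0.02], "angular": [0, 0, 0], "fingers": 1}, {"dp": [0, 0, 0.02], "angular": [0, 0, 0], "fingers": 1}])

```text
time: 9.8
tool_pos: [637.7, -52.5, 45.3]
tcp_rot: [180.0, -0.0, 18.5]
ft_force: [-3.6, 0.1, 6.0]
finger_gap: 0.3
grip_force: 2.7
```

>>> step_arm(targets=[{"dp": [0, 0, 0.003], "angular": [0, 0, 0], "fingers": 1}, {"dp": [0, 0, 0.006], "angular": [0, 0, 0], "fingers": 1}, {"dp": [0, 0, 0.009], "angular": [0, 0, 0], "fingers": 1}, {"dp": [0, 0, 0.012], "angular": [0, 0, 0], "fingers": 1}, {"dp": [0, 0, 0.015], "angular": [0, 0, 0], "fingers": 1}, {"dp": [0, 0, 0.018], "angular": [0, 0, 0], "fingers": 1}, {"dp": [0, 0, 0.02], "angular": [0, 0, 0], "fingers": 1}, {"dp": [0, 0, 0.02], "angular": [0, 0, 0], "fingers": 1}])

```text
time: 10.8
tool_pos: [637.7, -52.6, 41.3]
tcp_rot: [180.0, -0.0, 18.5]
ft_force: [-3.0, -0.4, 5.3]
finger_gap: -0.3
grip_force: 2.8
```

>>> step_arm(targets=[{"dp": [0, 0, 0.004], "angular": [0, 0, 0], "fingers": 1}, {"dp": [0, 0, 0.009], "angular": [0, 0, 0], "fingers": 1}, {"dp": [0, 0, 0.014], "angular": [0, 0, 0], "fingers": 1}, {"dp": [0, 0, 0.019], "angular": [0, 0, 0], "fingers": 1}, {"dp": [0, 0, 0.024], "angular": [0, 0, 0], "fingers": 1}, {"dp": [0, 0, 0.029], "angular": [0, 0, 0], "fingers": 1}, {"dp": [0, 0, 0.034], "angular": [0, 0, 0], "fingers": 1}, {"dp": [0, 0, 0.04], "angular": [0, 0, 0], "fingers": 1}])

```text
time: 11.8
tool_pos: [637.7, -52.3, 33.4]
tcp_rot: [-180.0, -0.0, 18.5]
ft_force: [-3.8, 1.9, 7.8]
finger_gap: -0.2
grip_force: 3.3
```

>>> step_arm(targets=[{"dp": [0, 0, 0.004], "angular": [0, 0, 0], "fingers": 1}, {"dp": [0, 0, 0.009], "angular": [0, 0, 0], "fingers": 1}, {"dp": [0, 0, 0.013], "angular": [0, 0, 0], "fingers": 1}, {"dp": [0, 0, 0.017], "angular": [0, 0, 0], "fingers": 1}, {"dp": [0, 0, 0.02], "angular": [0, 0, 0], "fingers": 1}, {"dp": [0, 0, 0.023], "angular": [0, 0, 0], "fingers": 1}, {"dp": [0, 0, 0.026], "angular": [0, 0, 0], "fingers": 1}, {"dp": [0, 0, 0.03], "angular": [0, 0, 0], "fingers": 1}])

```text
time: 12.8
tool_pos: [637.9, -52.1, 27.6]
tcp_rot: [-180.0, -0.0, 18.5]
ft_force: [-3.3, 1.7, 7.1]
finger_gap: -0.4
grip_force: 3.2
```

>>> step_arm(targets=[{"dp": [0, 0, 0.002], "angular": [0, 0, 0], "fingers": 1}, {"dp": [0, 0, 0.004], "angular": [0, 0, 0], "fingers": 1}, {"dp": [0, 0, 0.006], "angular": [0, 0, 0], "fingers": 1}, {"dp": [0, 0, 0.008], "angular": [0, 0, 0], "fingers": 1}, {"dp": [0, 0, 0.01], "angular": [0, 0, 0], "fingers": 1}, {"dp": [0, 0, 0.01], "angular": [0, 0, 0], "fingers": 1}, {"dp": [0, 0, 0.012], "angular": [0, 0, 0], "fingers": 1}, {"dp": [0, 0, 0.012], "angular": [0, 0, 0], "fingers": 1}])

```text
time: 13.8
tool_pos: [638.0, -52.0, 25.2]
tcp_rot: [-180.0, -0.1, 18.5]
ft_force: [-2.8, 2.1, 6.8]
finger_gap: 0.3
grip_force: 2.9
```

>>> step_arm(targets=[{"dp": [0, 0, 0.002], "angular": [0, 0, 0], "fingers": 1}, {"dp": [0, 0, 0.004], "angular": [0, 0, 0], "fingers": 1}, {"dp": [0, 0, 0.006], "angular": [0, 0, 0], "fingers": 1}, {"dp": [0, 0, 0.008], "angular": [0, 0, 0], "fingers": 1}, {"dp": [0, 0, 0.01], "angular": [0, 0, 0], "fingers": 1}, {"dp": [0, 0, 0.01], "angular": [0, 0, 0], "fingers": 1}, {"dp": [0, 0, 0.012], "angular": [0, 0, 0], "fingers": 1}, {"dp": [0, 0, 0.012], "angular": [0, 0, 0], "fingers": 1}])

```text
time: 14.8
tool_pos: [638.2, -52.0, 22.9]
tcp_rot: [-180.0, -0.1, 18.5]
ft_force: [-2.6, 2.8, 6.6]
finger_gap: -0.1
grip_force: 2.8
```

>>> step_arm(targets=[{"dp": [0, 0, 0.002], "angular": [0, 0, 0], "fingers": 1}, {"dp": [0, 0, 0.004], "angular": [0, 0, 0], "fingers": 1}, {"dp": [0, 0, 0.006], "angular": [0, 0, 0], "fingers": 1}, {"dp": [0, 0, 0.008], "angular": [0, 0, 0], "fingers": 1}, {"dp": [0, 0, 0.01], "angular": [0, 0, 0], "fingers": 1}, {"dp": [0, 0, 0.01], "angular": [0, 0, 0], "fingers": 1}, {"dp": [0, 0, 0.012], "angular": [0, 0, 0], "fingers": 1}, {"dp": [0, 0, 0.012], "angular": [0, 0, 0], "fingers": 1}])

```text
time: 15.8
tool_pos: [638.3, -52.0, 20.5]
tcp_rot: [-180.0, -0.1, 18.5]
ft_force: [-1.4, 2.8, 5.7]
finger_gap: 0.0
grip_force: 2.8
```

>>> step_arm(targets=[{"dp": [0, 0, 0.002], "angular": [0, 0, 0], "fingers": 1}, {"dp": [0, 0, 0.004], "angular": [0, 0, 0], "fingers": 1}, {"dp": [0, 0, 0.006], "angular": [0, 0, 0], "fingers": 1}, {"dp": [0, 0, 0.008], "angular": [0, 0, 0], "fingers": 1}, {"dp": [0, 0, 0.01], "angular": [0, 0, 0], "fingers": 1}, {"dp": [0, 0, 0.01], "angular": [0, 0, 0], "fingers": 1}, {"dp": [0, 0, 0.012], "angular": [0, 0, 0], "fingers": 1}, {"dp": [0, 0, 0.012], "angular": [0, 0, 0], "fingers": 1}])

```text
time: 16.8
tool_pos: [638.5, -52.1, 18.2]
tcp_rot: [180.0, -0.1, 18.5]
ft_force: [-1.6, 1.7, 6.3]
finger_gap: 0.3
grip_force: 2.7
```

>>> step_arm(targets=[{"dp": [0, 0, 0.002], "angular": [0, 0, 0], "fingers": 1}, {"dp": [0, 0, 0.004], "angular": [0, 0, 0], "fingers": 1}, {"dp": [0, 0, 0.006], "angular": [0, 0, 0], "fingers": 1}, {"dp": [0, 0, 0.008], "angular": [0, 0, 0], "fingers": 1}, {"dp": [0, 0, 0.01], "angular": [0, 0, 0], "fingers": 1}, {"dp": [0, 0, 0.01], "angular": [0, 0, 0], "fingers": 1}, {"dp": [0, 0, 0.012], "angular": [0, 0, 0], "fingers": 1}, {"dp": [0, 0, 0.012], "angular": [0, 0, 0], "fingers": 1}])

```text
time: 17.8
tool_pos: [638.6, -52.1, 15.9]
tcp_rot: [180.0, -0.1, 18.5]
ft_force: [-1.2, 1.8, 6.3]
finger_gap: -0.1
grip_force: 2.7
```

>>> step_arm(targets=[{"dp": [0, 0, 0.002], "angular": [0, 0, 0], "fingers": 1}, {"dp": [0, 0, 0.004], "angular": [0, 0, 0], "fingers": 1}, {"dp": [0, 0, 0.006], "angular": [0, 0, 0], "fingers": 1}, {"dp": [0, 0, 0.008], "angular": [0, 0, 0], "fingers": 1}, {"dp": [0, 0, 0.01], "angular": [0, 0, 0], "fingers": 1}, {"dp": [0, 0, 0.01], "angular": [0, 0, 0], "fingers": 1}, {"dp": [0, 0, 0.012], "angular": [0, 0, 0], "fingers": 1}, {"dp": [0, 0, 0.012], "angular": [0, 0, 0], "fingers": 1}])

```text
time: 18.8
tool_pos: [638.7, -52.0, 14.0]
tcp_rot: [180.0, -0.1, 18.5]
ft_force: [-2.6, 3.2, 10.2]
finger_gap: 0.2
grip_force: 4.3
```

>>> step_arm(targets=[{"dp": [0, 0, 0.001], "angular": [0, 0, 0], "fingers": 1}, {"dp": [0, 0, 0.002], "angular": [0, 0, 0], "fingers": 1}, {"dp": [0, 0, 0.003], "angular": [0, 0, 0], "fingers": 1}, {"dp": [0, 0, 0.004], "angular": [0, 0, 0], "fingers": 1}, {"dp": [0, 0, 0.004], "angular": [0, 0, 0], "fingers": 1}, {"dp": [0, 0, 0.004], "angular": [0, 0, 0], "fingers": 1}, {"dp": [0, 0, 0.004], "angular": [0, 0, 0], "fingers": 1}, {"dp": [0, 0, 0.004], "angular": [0, 0, 0], "fingers": 1}])

```text
time: 19.8
tool_pos: [638.8, -51.9, 13.7]
tcp_rot: [180.0, -0.1, 18.5]
ft_force: [-4.7, 3.6, 14.5]
finger_gap: -0.0
grip_force: 5.6
```

>>> step_arm(targets=[{"dp": [0, 0, 0], "angular": [0, 0, 0], "fingers": 1}, {"dp": [0, 0, 0], "angular": [0, 0, 0], "fingers": 1}, {"dp": [0, 0, 0], "angular": [0, 0, 0], "fingers": 1}, {"dp": [0, 0, 0], "angular": [0, 0, 0], "fingers": 1}, {"dp": [0, 0, 0], "angular": [0, 0, 0], "fingers": 1}, {"dp": [0, 0, 0], "angular": [0, 0, 0], "fingers": 1}, {"dp": [0, 0, 0], "angular": [0, 0, 0], "fingers": 1}, {"dp": [0, 0, 0], "angular": [0, 0, 0], "fingers": 1}])

```text
time: 20.8
tool_pos: [638.8, -51.9, 13.7]
tcp_rot: [180.0, -0.1, 18.5]
ft_force: [-4.7, 3.3, 13.6]
finger_gap: -0.0
grip_force: 5.6
```

>>> step_arm(targets=[{"dp": [0, 0, -0.02], "angular": [0, 0, 0], "fingers": 1}, {"dp": [0, 0, -0.05], "angular": [0, 0, 0], "fingers": 1}, {"dp": [0, 0, -0.09], "angular": [0, 0, 0], "fingers": 1}, {"dp": [0, 0, -0.14], "angular": [0, 0, 0], "fingers": 1}, {"dp": [0, 0, -0.19], "angular": [0, 0, 0], "fingers": 1}, {"dp": [0, 0, -0.28], "angular": [0, 0, 0], "fingers": 1}, {"dp": [0, 0, -0.4], "angular": [0, 0, 0], "fingers": 1}, {"dp": [0, 0, -0.55], "angular": [0, 0, 0], "fingers": 1}])

```text
time: 21.8
tool_pos: [636.8, -52.0, 122.1]
tcp_rot: [-179.9, 0.1, 18.5]
ft_force: [-0.2, 0.1, 0.4]
finger_gap: 0.1
grip_force: 0.0
```

```bash
python3 - <<'E'
from h import *
s=sense();print(s['time'],s['tool_pos'],s['tcp_rot'],s['ft_force'])
b=snapshot('side');t=snapshot('top');cv2.imwrite('pics/s6.png',cv2.hconcat([cv2.resize(b,(400,300)),cv2.resize(t,(400,300))]))
c=np.array([577,107,0]);a=np.radians(111.4);u=np.array([np.cos(a),np.sin(a),0]);v=np.array([-u[1],u[0],0])
for cam in('side','top'):
  for r in pinpoint(cam,'lid_edge')[:2]:
    e=[(np.linalg.norm(np.array(proj(cam,c+u*(76-162*np.cos(t))+[0,0,152+162*np.sin(t)]))-r['at']),t) for t in np.arange(0,1.8,.02)]
    print(cam,r['conf'],np.round(r['at']),min(e))
print(shift([576,-314,200]))
E
```

```text
21.8 [636.80873717 -52.03179944 122.08289719] [-1.79937865e+02  8.10144916e-02  1.85084400e+01] [-0.17553532  0.09942538  0.43822994]
side 0.73 [238. 200.] (np.float64(0.5117703177342211), np.float64(0.44))
top 0.72 [143. 202.] (np.float64(1.121025020368965), np.float64(1.44))
[-0.70907287  1.14243641 -0.38784463]
```

View pics/s6.png

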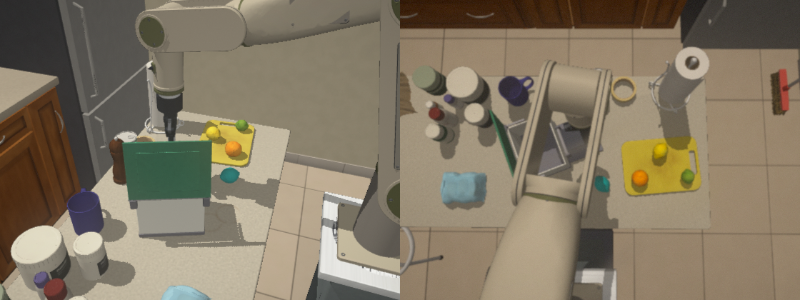

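The lid stands at about 1.44 rad. I move to the lemon.

>>> step_arm(targets=[{"dp": [-0.03, 0.06, -0.06], "angular": [0, 0, 0], "fingers": 1}, {"dp": [-0.08, 0.13, -0.12], "angular": [0, 0, 0], "fingers": 0.8}, {"dp": [-0.13, 0.21, -0.19], "angular": [0, 0, 0], "fingers": 0.5}, {"dp": [-0.18, 0.29, -0.25], "angular": [0, 0, 0], "fingers": 0}, {"dp": [-0.23, 0.37, -0.3], "angular": [0, 0, 0], "fingers": 0}, {"dp": [-0.28, 0.45, -0.34], "angular": [0, 0, 0], "fingers": 0}, {"dp": [-0.33, 0.54, -0.37], "angular": [0, 0, 0], "fingers": 0}, {"dp": [-0.39, 0.63, -0.38], "angular": [0, 0, 0], "fingers": 0}])

```text
time: 23.0
tool_pos: [603.4, -198.1, 197.7]
tcp_rot: [180.0, -0.0, 18.5]
ft_force: [-0.4, 0.4, -0.4]
finger_gap: 85.4
grip_force: 0.0
```

>>> step_arm(targets=[{"dp": [-0.05, 0.07, 0], "angular": [0, 0, 0.04], "fingers": 0}, {"dp": [-0.09, 0.15, 0], "angular": [0, 0, 0.08], "fingers": 0}, {"dp": [-0.14, 0.23, 0], "angular": [0, 0, 0.12], "fingers": 0}, {"dp": [-0.19, 0.31, 0], "angular": [0, 0, 0.16], "fingers": 0}, {"dp": [-0.24, 0.38, 0], "angular": [0, 0, 0.2], "fingers": 0}, {"dp": [-0.28, 0.45, 0], "angular": [0, 0, 0.24], "fingers": 0}, {"dp": [-0.31, 0.5, 0], "angular": [0, 0, 0.27], "fingers": 0}, {"dp": [-0.32, 0.51, 0], "angular": [0, 0, 0.29], "fingers": 0}])

```text
time: 24.0
tool_pos: [574.3, -315.2, 196.7]
tcp_rot: [180.0, 0.1, -33.9]
ft_force: [0.4, -0.2, 1.0]
finger_gap: 85.4
grip_force: 0.0
```

```bash
python3 - <<'E'
from h import *
s=sense();print(s['time'],s['tool_pos'],s['tcp_rot'],s['joint_pos'],s['finger_gap'])
im=snapshot('wrist');cv2.imwrite('pics/w7.png',im)
for r in masks_of('wrist','lemon')[:2]:
    m=r['pixels']; q=np.argwhere(m)[:,::-1]; hv=cv2.cvtColor(im,40)[m].mean(0)
    W=np.array([ray('wrist',u,36)[:2] for u in q[::5]]); w,V=np.linalg.eigh(np.cov(W.T)); d=V[:,1]
    print(r['conf'],hv.round(),r['at'],W.mean(0),'long axis',np.degrees(np.arctan2(d[1],d[0])),np.sqrt(w)*4)
    print(shift([*W.mean(0),36]))
for r in pinpoint('wrist','lemon')[:2]: print(r['at'],ray('wrist',r['at'],11))
E
```

```text
24.0 [ 574.31887626 -315.23233243  196.68190319] [ 1.79984744e+02  6.18360638e-02 -3.39106313e+01] [-3.32351342e+01  1.62795154e+01  7.62766349e+01 -1.45393896e-02
  8.75058614e+01  9.06761294e+01] 85.40858273916805
0.61 [ 26. 225. 172.] [278.8, 190.7] [ 575.19051999 -313.29564393] long axis 149.11071903741998 [52.1596178  67.84147641]
[-1.78058441e-04 -8.10948593e-03  8.03524273e-01]
0.55 [ 87. 236. 105.] [194.0, 343.0] [ 465.1587836  -120.89393705] long axis -152.68021268079752 [44.7775221  55.42406196]
[-0.99251824 -0.50146025  0.80451777]
[196.2, 337.4] [ 462.93711723 -110.54606406   11.        ]
[276.7, 186.4] [ 571.26752689 -309.47542797   11.        ]
```

View pics/w7.png

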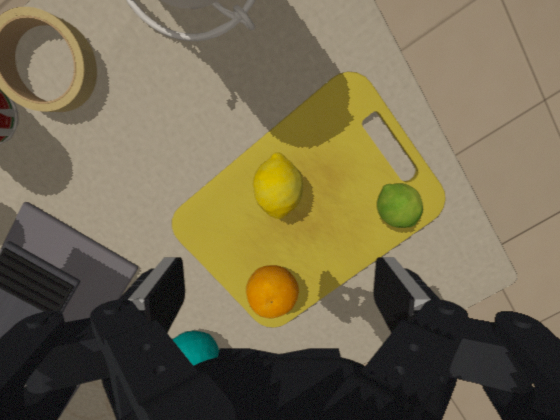

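The lemon at (278,188) is centred between the open fingers with its long axis along tool x. The lime (400,205) and the mandarin (272,292) are clear of the fingers. I descend.

>>> step_arm(targets=[{"dp": [0, -0.01, 0.08], "angular": [0, 0, 0], "fingers": 0}, {"dp": [0, -0.01, 0.2], "angular": [0, 0, 0], "fingers": 0}, {"dp": [0, -0.01, 0.33], "angular": [0, 0, 0], "fingers": 0}, {"dp": [0, -0.01, 0.46], "angular": [0, 0, 0], "fingers": 0}, {"dp": [0, -0.01, 0.59], "angular": [0, 0, 0], "fingers": 0}, {"dp": [0, -0.01, 0.72], "angular": [0, 0, 0], "fingers": 0}, {"dp": [0, -0.01, 0.82], "angular": [0, 0, 0], "fingers": 0}, {"dp": [0, -0.01, 0.88], "angular": [0, 0, 0], "fingers": 0}])

```text
time: 25.15
tool_pos: [575.6, -311.3, 19.4]
tcp_rot: [-180.0, 0.1, -33.7]
ft_force: [0.5, 0.6, 0.8]
finger_gap: 85.5
grip_force: 0.0
```

>>> step_arm(targets=[{"dp": [0, 0, 0.01], "angular": [0, 0, 0], "fingers": 0}, {"dp": [0, 0, 0.03], "angular": [0, 0, 0], "fingers": 0}, {"dp": [0, 0, 0.05], "angular": [0, 0, 0], "fingers": 0}, {"dp": [0, 0, 0.07], "angular": [0, 0, 0], "fingers": 0}, {"dp": [0, 0, 0.085], "angular": [0, 0, 0], "fingers": 0}, {"dp": [0, 0, 0.095], "angular": [0, 0, 0], "fingers": 0}, {"dp": [0, 0, 0.1], "angular": [0, 0, 0], "fingers": 0}, {"dp": [0, 0, 0.1], "angular": [0, 0, 0], "fingers": 0}])

```text
time: 26.15
tool_pos: [576.4, -312.0, 1.3]
tcp_rot: [-180.0, 0.0, -33.7]
ft_force: [-0.4, -0.9, -0.1]
finger_gap: 85.3
grip_force: 0.0
```

>>> step_arm(targets=[{"dp": [0, 0, 0.005], "angular": [0, 0, 0], "fingers": 0}, {"dp": [0, 0, 0.01], "angular": [0, 0, 0], "fingers": 0}, {"dp": [0, 0, 0.015], "angular": [0, 0, 0], "fingers": 0}, {"dp": [0, 0, 0.02], "angular": [0, 0, 0], "fingers": 0}, {"dp": [0, 0, 0.025], "angular": [0, 0, 0], "fingers": 0}, {"dp": [0, 0, 0.03], "angular": [0, 0, 0], "fingers": 0}, {"dp": [0, 0, 0.035], "angular": [0, 0, 0], "fingers": 0}, {"dp": [0, 0, 0.035], "angular": [0, 0, 0], "fingers": 0}])

```text
time: 27.15
tool_pos: [576.3, -312.0, -5.7]
tcp_rot: [-180.0, 0.0, -33.7]
ft_force: [0.3, -0.4, -0.1]
finger_gap: 85.1
grip_force: 0.0
```

>>> step_arm(newtons=30, targets=[{"dp": [0, 0, 0.008], "angular": [0, 0, 0], "fingers": 0}, {"dp": [0, 0, 0.016], "angular": [0, 0, 0], "fingers": 0}, {"dp": [0, 0, 0.024], "angular": [0, 0, 0], "fingers": 0}, {"dp": [0, 0, 0.03], "angular": [0, 0, 0], "fingers": 0.2}, {"dp": [0, 0, 0.03], "angular": [0, 0, 0], "fingers": 0.3}, {"dp": [0, 0, 0.03], "angular": [0, 0, 0], "fingers": 0.5}, {"dp": [0, 0, 0.03], "angular": [0, 0, 0], "fingers": 0.8}, {"dp": [0, 0, 0.03], "angular": [0, 0, 0], "fingers": 1}])

```text
time: 28.15
tool_pos: [576.6, -312.3, -11.2]
tcp_rot: [180.0, -0.0, -33.7]
ft_force: [-0.1, -0.8, 4.0]
finger_gap: 50.5
grip_force: 31.5
```

>>> step_arm(targets=[{"dp": [0, 0, 0], "angular": [0, 0, 0], "fingers": 1}, {"dp": [0, 0, 0], "angular": [0, 0, 0], "fingers": 1}, {"dp": [0, 0, -0.02], "angular": [0, 0, 0], "fingers": 1}, {"dp": [0, 0, -0.05], "angular": [0, 0, 0], "fingers": 1}, {"dp": [0, 0, -0.09], "angular": [0, 0, 0], "fingers": 1}, {"dp": [0, 0, -0.14], "angular": [0, 0, 0], "fingers": 1}, {"dp": [0, 0, -0.19], "angular": [0, 0, 0], "fingers": 1}, {"dp": [0, 0, -0.24], "angular": [0, 0, 0], "fingers": 1}])

```text
time: 29.15
tool_pos: [576.6, -312.2, 37.4]
tcp_rot: [-180.0, -0.0, -33.7]
ft_force: [-0.6, -0.1, -0.9]
finger_gap: 50.0
grip_force: 31.3
```

Lemon held (gap 50 mm). I carry it to the caddy.

>>> step_arm(targets=[{"dp": [-0.03, -0.05, -0.1], "angular": [0, 0, 0], "fingers": 1}, {"dp": [-0.09, -0.14, -0.24], "angular": [0, 0, 0], "fingers": 1}, {"dp": [-0.17, -0.26, -0.38], "angular": [0, 0, 0], "fingers": 1}, {"dp": [-0.25, -0.38, -0.5], "angular": [0, 0, 0], "fingers": 1}, {"dp": [-0.33, -0.5, -0.6], "angular": [0, 0, 0], "fingers": 1}, {"dp": [-0.41, -0.62, -0.68], "angular": [0, 0, 0], "fingers": 1}, {"dp": [-0.49, -0.74, -0.74], "angular": [0, 0, 0], "fingers": 1}, {"dp": [-0.56, -0.86, -0.76], "angular": [0, 0, 0], "fingers": 1}])

```text
time: 30.15
tool_pos: [579.1, -105.2, 191.0]
tcp_rot: [-179.9, -0.1, -33.7]
ft_force: [1.1, -0.0, -0.5]
finger_gap: 50.6
grip_force: 31.3
```

>>> step_arm(targets=[{"dp": [-0.08, -0.12, 0], "angular": [0, 0, -0.04], "fingers": 1}, {"dp": [-0.16, -0.24, 0], "angular": [0, 0, -0.08], "fingers": 1}, {"dp": [-0.24, -0.36, 0], "angular": [0, 0, -0.12], "fingers": 1}, {"dp": [-0.32, -0.48, 0], "angular": [0, 0, -0.16], "fingers": 1}, {"dp": [-0.4, -0.6, 0], "angular": [0, 0, -0.2], "fingers": 1}, {"dp": [-0.46, -0.71, 0], "angular": [0, 0, -0.24], "fingers": 1}, {"dp": [-0.52, -0.8, 0], "angular": [0, 0, -0.28], "fingers": 1}, {"dp": [-0.55, -0.84, 0], "angular": [0, 0, -0.3], "fingers": 1}])

```text
time: 31.15
tool_pos: [580.0, 96.0, 189.6]
tcp_rot: [-180.0, -0.1, 20.6]
ft_force: [0.7, -0.5, -0.3]
finger_gap: 50.2
grip_force: 31.4
```

```bash
python3 - <<'E'
from h import *
s=sense();print(s['time'],s['tool_pos'],s['tcp_rot'],s['joint_pos'],s['finger_gap'],s['ft_force'],shift([581,96,115]))
snapshot('top');snapshot('side')
c=np.array([577,107,0]);a=np.radians(111.4);u=np.array([np.cos(a),np.sin(a),0])
for r in pinpoint('side','lid_edge')[:2]: print(r)
for t in(0,1.1,1.3,1.44,1.6):print(t,proj('side',c+u*(76-162*np.cos(t))+[0,0,152+162*np.sin(t)]))
E
```

```text
31.15 [579.97720171  95.95350312 189.64934013] [-1.79991467e+02 -5.82322343e-02  2.05560725e+01] [4.38135490e+00 6.00573330e+00 8.86195652e+01 2.44987648e-02
 8.53211518e+01 7.38232911e+01] 50.1514367859591 [ 0.69896396 -0.47364923 -0.33932825] [0.00449066 0.00163355 0.37325122]
{'at': [236.3, 198.2], 'conf': 0.61}
0 [np.float64(238.49487776520377), np.float64(222.92246365479758)]
1.1 [np.float64(234.95403895270454), np.float64(188.5716800137444)]
1.3 [np.float64(234.38803000229967), np.float64(192.62654222760617)]
1.44 [np.float64(234.04869390904977), np.float64(197.856914644457)]
1.6 [np.float64(233.736052028244), np.float64(206.28122904107164)]
```

>>> step_arm(targets=[{"dp": [0, 0, 0.05], "angular": [0, 0, 0], "fingers": 1}, {"dp": [0, 0, 0.12], "angular": [0, 0, 0], "fingers": 1}, {"dp": [0, 0, 0.2], "angular": [0, 0, 0], "fingers": 1}, {"dp": [0, 0, 0.28], "angular": [0, 0, 0], "fingers": 1}, {"dp": [0, 0, 0.34], "angular": [0, 0, 0], "fingers": 1}, {"dp": [0, 0, 0.37], "angular": [0, 0, 0], "fingers": 1}, {"dp": [0, 0, 0.37], "angular": [0, 0, 0], "fingers": 0.15}, {"dp": [0, 0, 0.37], "angular": [0, 0, 0], "fingers": 0.15}])

```text
time: 32.3
tool_pos: [581.0, 94.1, 115.3]
tcp_rot: [180.0, -0.1, 20.3]
ft_force: [-0.4, 0.3, -0.9]
finger_gap: 72.3
grip_force: 0.0
```

>>> step_arm(targets=[{"dp": [0, 0, 0], "angular": [0, 0, 0], "fingers": 0.15}, {"dp": [0, 0, 0], "angular": [0, 0, 0], "fingers": 0.15}, {"dp": [0, 0, -0.05], "angular": [0, 0, 0], "fingers": 0.15}, {"dp": [0, 0, -0.15], "angular": [0, 0, 0], "fingers": 0.15}, {"dp": [0, 0, -0.3], "angular": [0, 0, 0], "fingers": 0.3}, {"dp": [0, 0, -0.5], "angular": [0, 0, 0], "fingers": 0.6}, {"dp": [0, 0, -0.75], "angular": [0, 0, 0], "fingers": 1}, {"dp": [0, 0, -0.98], "angular": [0, 0, 0], "fingers": 1}])

```text
time: 33.3
tool_pos: [580.5, 94.0, 314.3]
tcp_rot: [180.0, -0.1, 20.3]
ft_force: [1.2, 0.3, 0.4]
finger_gap: 5.2
grip_force: 0.0
```

```bash
python3 - <<'E'
from h import *
s=sense();print(s['time'],s['tool_pos'],s['tcp_rot'],s['joint_pos'],s['ft_force'])
im=snapshot('wrist');cv2.imwrite('pics/w8.png',im)
hv=cv2.cvtColor(im,40)
for r in masks_of('wrist','lemon')[:3]:print(r['conf'],r['at'],ray('wrist',r['at'],30).round(),hv[r['pixels']].mean(0).round())
E
```

```text
33.3 [580.4527405   93.99971739 314.32520155] [ 1.79959682e+02 -1.49170686e-01  2.02962955e+01] [4.20177900e+00 4.38072427e+00 7.74458915e+01 2.64108490e-03
 9.80188830e+01 7.39059079e+01] [1.20243656 0.26128449 0.43367057]
0.87 [367.2, 280.3] [468. -98.  30.] [ 88. 243. 172.]
0.64 [243.3, 144.8] [601. 155.  30.] [ 25. 187. 152.]
```

The lemon is in the bin, at about (36,-40) mm in the caddy frame. Now I go over and behind the lid, then push it shut.

>>> step_arm(targets=[{"dp": [0, 0, -0.08], "angular": [0, 0, 0], "fingers": 1}, {"dp": [0, -0.06, -0.14], "angular": [0, 0, 0], "fingers": 1}, {"dp": [0, -0.18, -0.15], "angular": [0, 0, 0], "fingers": 1}, {"dp": [0, -0.32, -0.15], "angular": [0, 0, 0], "fingers": 1}, {"dp": [-0.01, -0.46, -0.15], "angular": [0, 0, 0], "fingers": 1}, {"dp": [-0.02, -0.6, -0.15], "angular": [0, 0, 0], "fingers": 1}, {"dp": [-0.02, -0.72, -0.15], "angular": [0, 0, 0], "fingers": 1}, {"dp": [-0.02, -0.82, -0.15], "angular": [0, 0, 0], "fingers": 1}])

```text
time: 34.4
tool_pos: [518.7, 247.8, 340.2]
tcp_rot: [-180.0, 0.1, 20.3]
ft_force: [0.4, 0.2, -0.2]
finger_gap: 0.3
grip_force: 0.0
```

>>> step_arm(targets=[{"dp": [0, 0, 0.04], "angular": [0, 0, 0], "fingers": 1}, {"dp": [0, 0, 0.12], "angular": [0, 0, 0], "fingers": 1}, {"dp": [0, 0, 0.22], "angular": [0, 0, 0], "fingers": 1}, {"dp": [0, 0, 0.33], "angular": [0, 0, 0], "fingers": 1}, {"dp": [0, 0, 0.44], "angular": [0, 0, 0], "fingers": 1}, {"dp": [0, 0, 0.54], "angular": [0, 0, 0], "fingers": 1}, {"dp": [0, 0, 0.61], "angular": [0, 0, 0], "fingers": 1}, {"dp": [0, 0, 0.65], "angular": [0, 0, 0], "fingers": 1}])

```text
time: 35.4
tool_pos: [519.4, 246.1, 209.2]
tcp_rot: [-180.0, 0.1, 20.3]
ft_force: [-0.9, -1.0, -0.2]
finger_gap: -0.1
grip_force: 0.0
```

>>> step_arm(targets=[{"dp": [0, 0.04, 0], "angular": [0, 0, 0], "fingers": 1}, {"dp": [0, 0.1, 0], "angular": [0, 0, 0], "fingers": 1}, {"dp": [0, 0.16, 0], "angular": [0, 0, 0], "fingers": 1}, {"dp": [0, 0.22, 0], "angular": [0, 0, 0], "fingers": 1}, {"dp": [0, 0.28, 0], "angular": [0, 0, 0], "fingers": 1}, {"dp": [0, 0.34, 0], "angular": [0, 0, 0], "fingers": 1}, {"dp": [0, 0.4, 0], "angular": [0, 0, 0], "fingers": 1}, {"dp": [0, 0.46, 0], "angular": [0, 0, 0], "fingers": 1}])

```text
time: 36.4
tool_pos: [551.9, 159.4, 210.4]
tcp_rot: [-180.0, 0.0, 20.3]
ft_force: [-0.6, 0.7, -1.1]
finger_gap: -0.3
grip_force: 0.0
```

>>> step_arm(targets=[{"dp": [0, 0.07, 0], "angular": [0, 0, 0], "fingers": 1}, {"dp": [0, 0.14, 0], "angular": [0, 0, 0], "fingers": 1}, {"dp": [0, 0.21, 0], "angular": [0, 0, 0], "fingers": 1}, {"dp": [0, 0.28, 0], "angular": [0, 0, 0], "fingers": 1}, {"dp": [0, 0.35, 0], "angular": [0, 0, 0], "fingers": 1}, {"dp": [0, 0.42, 0], "angular": [0, 0, 0], "fingers": 1}, {"dp": [0, 0.49, 0], "angular": [0, 0, 0], "fingers": 1}, {"dp": [0, 0.56, 0], "angular": [0, 0, 0], "fingers": 1}])

```text
time: 37.4
tool_pos: [590.8, 54.2, 210.4]
tcp_rot: [-180.0, 0.0, 20.3]
ft_force: [-0.3, -0.0, 0.3]
finger_gap: -0.2
grip_force: 0.0
```

```bash
python3 - <<'E'
from h import *
s=sense();print(s['time'],s['tool_pos'],s['ft_force'])
snapshot('side')
for r in pinpoint('side','lid_edge')[:2]: print(r)
print(proj('side',np.array([577+.365*86,107-.931*86,152])))
E
```

```text
37.4 [590.75155929  54.17408924 210.35077086] [-0.34568068 -0.04818256  0.31678553]
{'at': [238.4, 194.6], 'conf': 0.79}
{'at': [241.7, 304.4], 'conf': 0.68}
[np.float64(238.48927038800622), np.float64(222.9227853026221)]
```

>>> step_arm(targets=[{"dp": [0, 0.03, -0.02], "angular": [0, 0, 0], "fingers": 1}, {"dp": [0, 0.06, -0.05], "angular": [0, 0, 0], "fingers": 1}, {"dp": [0, 0.1, -0.1], "angular": [0, 0, 0], "fingers": 1}, {"dp": [0, 0.15, -0.15], "angular": [0, 0, 0], "fingers": 1}, {"dp": [0, 0.22, -0.2], "angular": [0, 0, 0], "fingers": 1}, {"dp": [0, 0.3, -0.25], "angular": [0, 0, 0], "fingers": 1}, {"dp": [0, 0.36, -0.28], "angular": [0, 0, 0], "fingers": 1}, {"dp": [0, 0.4, -0.3], "angular": [0, 0, 0], "fingers": 1}])

```text
time: 38.5
tool_pos: [618.5, -21.1, 270.7]
tcp_rot: [180.0, -0.0, 20.2]
ft_force: [0.6, -0.4, 0.4]
finger_gap: -0.2
grip_force: 0.0
```

```bash
python3 - <<'E'
from h import *
s=sense();print(s['time'],s['tool_pos'],s['ft_force'])
b=snapshot('side');cv2.imwrite('pics/s9.png',b);a=cv2.imread('pics/side.png')
for r in pinpoint('side','lid_edge')[:2]: print(r)
g=lambda i:cv2.inRange(cv2.cvtColor(i,40),(55,80,30),(88,255,255))[180:290,170:300]>0
print(g(a).sum(),g(b).sum(),(g(a)&g(b)).sum())
snapshot('wrist')
for r in pinpoint('wrist','lid_edge')[:2]:print(r,ray('wrist',r['at'],152))
for n in('lime','mandarin'):
  for r in pinpoint('side',n)[:1]:print(n,ray('side',r['at'],11).round())
E
```

```text
38.5 [618.54146248 -21.05354306 270.68726281] [ 0.618107   -0.36909594  0.35140521]
{'at': [239.3, 218.8], 'conf': 0.71}
{'at': [339.3, 181.9], 'conf': 0.36}
5600 5600 5600
{'at': [223.1, 190.0], 'conf': 0.91} [604.70378805  30.81563842 152.        ]
lime [ 485. -395.   11.]
mandarin [ 479. -243.   11.]
```

The green lid mask matches the starting picture exactly (5600 of 5600 px), so the lid is shut, and the lime and mandarin are still on the board.

```bash
python3 -c "
from bench import *
print(hand_in())"
```

```text
the job is handed in; nothing more can be done
None
```

The job is handed in: the pedal was pressed firmly onto its stop for about a second and let go, the yellow lemon is in the caddy and the lid is shut. My last camera check also showed the lime and mandarin on the board; the hand-in gave no verdict, so the judged result is not known.

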